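Key a belt pulley onto a gear pump's shaft

ROBOT

A 6-joint arm with a two-finger parallel gripper is mounted at the origin on the work surface; the furniture and walls round the work are solid. World frame = base frame: x ahead of the robot, y to its left, z up, the work surface at z = 0. Lengths are in m, angles in rad, forces in N, time in s.
With the tool pointing down it reaches from about 0.325 to 0.9 m from the base axis. Payload 6.1 kg.
Tool frame: the origin (TCP) lies where the fingers leave the gripper's body, on its centre line; the fingertips stand 70 mm ahead of it and the grasp point (between the pads) lies 51 mm ahead of it; z points along the fingers, y is the line along which they close (so a half turn about z gives the same grasp; the last joint's range is limited). The gripper opens to 87 mm and grips with 3 to 60 N. Pads are 19 mm wide; open, the fingers measure 117 mm over their backs; the gripper's body (75 mm by 190 mm) begins 51 mm behind the grasp point.
Start: joints at [-0.126, 0.22, 1.526, -0, 1.395, -0.126], TCP at [0.625, -0, 0.292] pointing down, gripper open.
Joint ranges: [-2.98, 2.98], [-0.91, 2.08], [0.09, 2.57], [-1.24, 4.39], [0.2, 2.65], [-2.68, 2.68]. Speed limits (rad/s): [2.57, 2.57, 3.01, 3.14, 3.14, 3.14].

INTERFACE

Orientations are given as [roll, pitch, yaw] about the fixed x, y, z axes, in that order (R = Rz(yaw) Ry(pitch) Rx(roll)).
In Python, from cell import robot, eyes gives the robot as it stands. The module is installed in compiled form; this text tells all that it offers.
- The arm moves only by the tool move_arm, never from a script. Its argument "series" is a list of rows, each a list of 3 entries, a list of its own where there are three numbers: the shift along the world's x, y, z in m, then the turn, a rotation vector about the world's x, y, z in rad, then the gripper command: -1 is shut, 1 is fully open, values between are in proportion. In form: [[[dx, dy, dz], [rx, ry, rz], gripper], ...]. A call has 1 to 12 rows; each row is the pose to reach, as a shift and turn from the pose commanded when the call began; what a row does not reach only later rows make up. A row lasts 1/8 s, in which the tool goes at most 62.5 mm and 10.7 degrees, less where a joint would pass 70% of its speed; a pose out of reach is approached as far as the arm can. A call with a gripper value outside its range is refused whole. The fingers move at their own pace and stop on an object; "grip_force" is the grip in N (left out, the last holds). Time passes only in rows, so rows that repeat a pose let the fingers close. It gives the time, the measured TCP pose, the force, the opening and the grip force at its end, in the units of the state.
- robot.read_state(): the state, without advancing time (a new reading comes with each control period).
- eyes.read_camera(name): name is "scene" or "side" or "wrist"; returns the picture (400x640x3 uint8, blue, green, red); there is no depth.
- eyes.camera_params(name): a dict with "vertical_fov" (degrees; the focal length in pixels is half the picture's height over the tangent of half this angle, whatever the lens; pixels are square), "cx", "cy" (the principal point, pixels), "T" (4x4, takes a point from camera to world coordinates). Camera axes: x right, y up, looking along -z (the intrinsics and any distortion apply to the point x, -y, -z); pixel columns grow to the right and rows downward; lengths in m; the calibration is good to about 2 mm. A picture is of the moment at which its call begins: read the wrist's pose just before it. camera_params takes no time and is no camera call; for the wrist camera it gives the pose at the moment of the call.
- robot.hand_in(): hands the job in; it is judged then, once.
The state is a dict: "time": time; "q": joint angles; "qd": joint speeds; "effort": joint torques, N m; "position": TCP position; "ee_rot": TCP orientation; "wrist_force": force on the tool from outside, world axes, zero at the start; "moment": the same for the moment, N m; "opening": opening from 0.0 (shut) to 1.0 (fully open); "finger_force": force on a finger pad.
Only numpy, scipy, OpenCV 4.12 (cv2) and the standard library are available. Lean on these libraries where they do the work, as an engineer would, in place of code of your own. Each camera call takes 0.05 s, during which the arm holds its last target. There are 200 camera calls.

TASK

Push the V-belt pulley back along the gear pump's shaft until it sits against the steel shoulder. Then take the large gib-head taper key lying on the worktop, slide it thin end first into the keyway on top of the shaft and tap it in until it is wedged tight in the pulley, without overdriving it: the pulley is cast iron and splits if the key is forced. Leave the two spare keys, the oil bottle and the gauges where they are.

Things in the scene. Friction and masses are not known exactly. Their poses are not given: they have to be found in the camera images.
- pump: Grey gear pump bolted down, on a 160 x 136 x 12 mm foot plate; housing 104 mm wide, 134 mm high. Origin: on the worktop under the shaft's axis; x along the shaft, from pulley to housing, z up. The shaft (40 mm diameter, level, does not turn) has its axis 75 mm above the worktop, its free end at x = -142 mm, and a steel shoulder at x = -37 mm that the pulley must sit against.
- keyway_mouth (a point): On the pump, axes as its own: middle of the shaft's keyway floor at the plane x = -111 mm (the pulley's front face once home), nominally 88 mm above the worktop. The keyway is 16 mm wide, along the top of the shaft; from x = -113 mm to the free end the shaft is milled flat, level with the floor. The shaft really lies up to 1 mm higher or lower, differing each time.
- pulley: Two-groove V-belt pulley, dark cast iron, 110 mm diameter, 74 mm long; slides stiffly on the shaft (about 3 N) and cannot turn. Origin: centre of its flat front face (hub to 34 mm radius, 5 mm recess, rim from 44 to 55 mm); axes as the pump's. Starts 12 to 22 mm short of the shoulder. The hub's oiled keyway lies over the shaft's, 16 mm wide with a 2 mm lead-in.
- hub_roof (a point): On the pulley, axes as its own: middle of the keyway's roof at the front face, 15.5 mm above the shaft's keyway floor (+-1 mm slack); going in the roof falls 1 in 12, as the key does. So the key draws tight with its head 4 to 28 mm short of the face: where can only be felt. It then stops within 2 mm: a push of 15 to 20 N along the shaft sets it, under 10 N leaves it loose, over 30 N may split the hub.
- gib_key: Large gib-head taper key, plain steel, 90 mm long, 14 mm wide with flat parallel sides, 130 g, lying on its flat underside (as it goes into the keyway). Origin: on the underside, 45 mm from either end; x to the thin end, z up. Head: x -45 to -31 mm, 24 mm high. Shank: top falls 1 in 12 from 16.8 mm at the head to 10.5 mm at the thin end, whose corners are bevelled 3 mm.
- key_head (a point): On the large gib-head key: middle of the polished, slippery rear end of its head, 12 mm above its underside, where it is tapped; axes as the key's.
- small_gib_key: Spare, not for this pulley: the same shape but 58 mm long, 10 mm wide, head 18 mm high. Origin on the underside, mid-length; x to the thin end.
- plain_key: Spare, not for this job: a plain bar key without a head, 60 x 14 x 11 mm. Origin: centre of the underside; x along its length.
- oil_bottle: White dropper bottle with a red cap, 46 mm diameter, 119 mm high, standing on the worktop. Origin: centre of its foot.
- ring_gauge: Steel ring gauge, 54 mm diameter, 18 mm high, lying on the worktop. Origin: centre of its underside.
- gauge_1: Round pressure gauge with a brass stem lying on its back, 121 x 87 x 40 mm, between the pump and the cases. Origin: centre of its underside.
Not all that is in view belongs to the job. What is shaped like the gib_key but blue or turquoise is not meant.

How it is judged:
On the way, in this order (a step that is already met when the one before it is completed fails the run):
1. the pulley is pushed back against the shoulder (x of pulley in the frame of pump above -0.1122 m), for 0.2 s.
2. the large gib-head key is in the keyway, thin end at least 35 mm inside the pulley (x of gib_key in the frame of pulley above -0.01 m and y of gib_key in the frame of pulley between -0.004 and 0.004 m and z of gib_key in the frame of pulley between 0.01 and 0.018 m and angle between the x axis of gib_key and the x axis of pump, either way round below 0.12 rad), for 0.2 s.
At the end, for the whole second after the job is handed in: The pulley is within 1.2 mm of the shoulder. The large gib-head key lies straight in the keyway (within 3 mm and 0.05 rad), head outwards and short of the pulley's face, at rest and released, and stays wedged: it presses on the pulley with more than 12 N (x of pulley in the frame of pump above -0.1122 m and contact force between gib_key and pulley above 12 N and x of gib_key in the frame of pulley between 0.001 and 0.03 m and y of gib_key in the frame of pulley between -0.003 and 0.003 m and angle between the x axis of gib_key and the x axis of pump, either way round below 0.05 rad and angle between the z axis of gib_key and the z axis of pump, either way round below 0.05 rad and linear speed of gib_key below 0.005 m/s); the robot touches nothing.
It fails at once if the key is overdriven: it wedges against the pulley with more than 50 N (contact force between gib_key and pulley above 50 N).
It fails at once if the pulley is rammed with more than 40 N (contact force between the arm and pulley above 40 N).
It fails at once if a spare key is moved by more than 25 mm (distance of any of small_gib_key, plain_key from where it was at the start of the episode above 0.025 m).
It fails at once if the oil bottle, ring gauge or pressure gauge is moved by more than 25 mm (distance of any of oil_bottle, ring_gauge, gauge_1 from where it was at the start of the episode above 0.025 m).
It also fails if it takes over 61 s, if anything falls off the work surface, if the arm or the gripper's body presses on something with over 40 N, if the wrist force passes 120 N, or if a joint passes its speed limit or range.

## Working session

There is one attempt and no reset: what is moved stays moved. The work goes in short steps, Python scripts to look and compute and a tool call to move; the robot and the scene stay as the last step left them, time stands still between calls to the robot, and variables do not carry over. Pictures are saved under pics/ and viewed, at most 13 in all, crops included, and the job is handed in when it is done.

Besides the shell and the picture viewer there is one more tool, called after "Call:" as name(argument=value, ...), one argument or row to a line, values as JSON. move_arm: Moves the arm, as the interface text tells. Its arguments: {"type":"object","properties":{"series":{"type":"array"},"grip_force":{"type":"number"}},"required":["series"]}

```bash
mkdir -p pics; cat > h.py <<'E'
import numpy as np, cv2
from cell import robot, eyes
def snap(n,fn):
    p=eyes.camera_params(n); im=eyes.read_camera(n); cv2.imwrite('pics/'+fn,im); return im,p
def ray(p,u,v):
    f=200/np.tan(np.radians(p['vertical_fov'])/2); T=np.array(p['T'])
    d=T[:3,:3]@np.array([(u-p['cx'])/f,-(v-p['cy'])/f,-1.0]); return T[:3,3],d
def onz(p,u,v,z):
    o,d=ray(p,u,v); return o+d*(z-o[2])/d[2]
def proj(p,X):
    f=200/np.tan(np.radians(p['vertical_fov'])/2); T=np.array(p['T'])
    c=T[:3,:3].T@(np.array(X)-T[:3,3]); return p['cx']+f*c[0]/-c[2], p['cy']-f*c[1]/-c[2]
E
python3 - <<'E'
from h import *
for n in('scene','side','wrist'):
    im,p=snap(n,n+'0.png'); print(n,{k:(np.round(v,3).tolist() if k=='T' else v) for k,v in p.items()})
print(robot.read_state())
E
```

```text
scene {'vertical_fov': 53.1808085617451, 'cx': 322.2664304947629, 'cy': 202.19342748073916, 'T': [[0.615, 0.395, -0.682, -0.173], [-0.789, 0.304, -0.534, -0.584], [-0.004, 0.867, 0.499, 0.603], [0.0, 0.0, 0.0, 1.0]]}
side {'vertical_fov': 46.6170635809303, 'cx': 313.7387366088517, 'cy': 204.77076746679043, 'T': [[-0.999, 0.024, -0.038, 0.465], [-0.042, -0.808, 0.588, 0.841], [-0.017, 0.589, 0.808, 1.286], [0.0, 0.0, 0.0, 1.0]]}
wrist {'vertical_fov': 71.19668739843551, 'cx': 318.542976076822, 'cy': 198.54122403853523, 'T': [[1.0, 0.0, 0.003, 0.626], [-0.001, 0.957, 0.29, 0.08], [-0.002, -0.29, 0.957, 0.384], [0.0, 0.0, 0.0, 1.0]]}
{'time': 0.15, 'q': array([-1.26111025e-01,  2.21044174e-01,  1.52735058e+00,  6.23917963e-06,
        1.39466639e+00, -1.26063223e-01]), 'qd': array([ 1.53252621e-03, -2.08474493e-03, -3.80017199e-03,  1.67439712e-03,
       -1.01952257e-03,  3.39712714e-05]), 'effort': array([ 5.44750201e-04, -4.95191681e+01, -3.87881935e+01,  6.99610985e-02,
        5.31197037e-02, -7.11234907e-05]), 'position': array([6.24634857e-01, 3.72661226e-05, 2.91387761e-01]), 'ee_rot': array([-3.14013660e+00, -1.90723968e-04,  1.57074729e+00]), 'wrist_force': array([ 0.78961831,  0.84055921, -0.35024492]), 'moment': array([ 0.01318366, -0.04267253, -0.03413329]), 'finger_force': 0.0, 'opening': 0.998998900072687}
```

View pics/scene0.png

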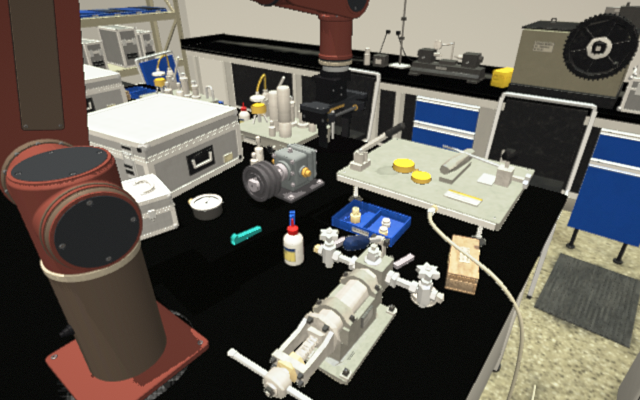

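View pics/side0.png

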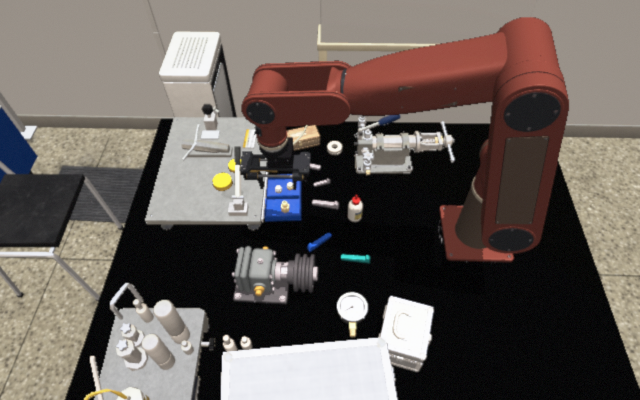

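View pics/wrist0.png

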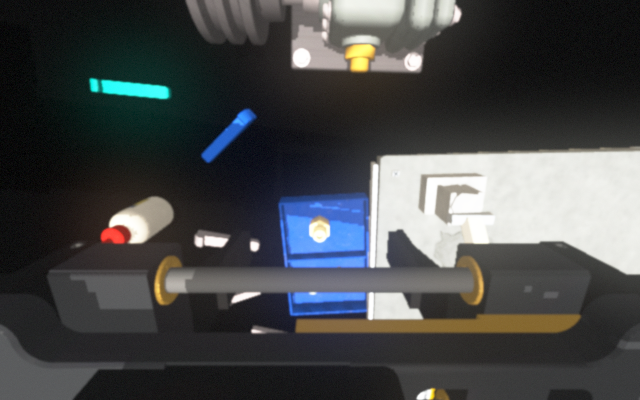

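Scene and side pictures: the pump with its pulley is at about side (275,272). Coloured decoys are at side (319,242) and (355,258), and the steel keys near side (325,204), (322,183) and (315,167). The oil bottle is at side (355,210). I'll zoom in.

```bash
python3 - <<'E'
from h import *
im=cv2.imread('pics/side0.png')
a=cv2.resize(im[150:225,270:380],None,fx=5,fy=5,interpolation=cv2.INTER_CUBIC)
b=cv2.resize(im[235:310,225:335],None,fx=5,fy=5,interpolation=cv2.INTER_CUBIC)
cv2.imwrite('pics/c1.png',np.hstack([a,b])[:, :1100] if 0 else cv2.resize(np.vstack([a,b]),(440,600)))
p=eyes.camera_params('side')
for u,v in[(325,204),(322,183),(315,167),(355,218)]: print(u,v,onz(p,u,v,.01).round(3))
for u,v in[(318,274),(293,273)]: print(u,v,onz(p,u,v,.09).round(3))
for u,v in[(235,301),(287,301)]: print(u,v,onz(p,u,v,.012).round(3))
E
```

```text
325 204 [ 0.488 -0.092  0.01 ]
322 183 [ 0.501 -0.184  0.01 ]
315 167 [ 0.528 -0.257  0.01 ]
355 218 [ 0.386 -0.038  0.01 ]
318 274 [0.499 0.216 0.09 ]
293 273 [0.572 0.215 0.09 ]
235 301 [0.744 0.273 0.012]
287 301 [0.59  0.267 0.012]
```

View pics/c1.png

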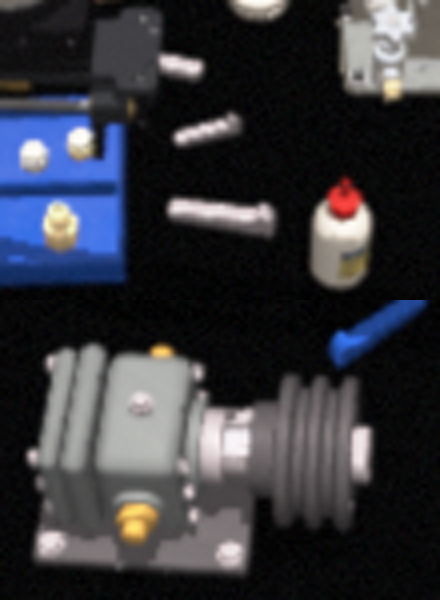

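The large gib key is at about (0.488,-0.092), head towards -x and thin end towards +x. The pump axis is near y≈0.215, with the shaft end near x≈0.50. I'll turn the gripper 90° and look from above.

Call:
move_arm(
  series=[
    [[-0.045, 0.06, 0], [0, 0, 0.18], 0.2],
    [[-0.045, 0.06, 0], [0, 0, 0.36], 0.2],
    [[-0.045, 0.06, 0], [0, 0, 0.54], 0.2],
    [[-0.045, 0.06, 0], [0, 0, 0.72], 0.2],
    [[-0.045, 0.06, 0], [0, 0, 0.9], 0.2],
    [[-0.045, 0.06, 0], [0, 0, 1.08], 0.2],
    [[-0.045, 0.06, 0], [0, 0, 1.26], 0.2],
    [[-0.045, 0.06, 0], [0, 0, 1.44], 0.2],
    [[-0.045, 0.06, 0], [0, 0, 1.5708], 0.2],
    [[-0.045, 0.06, 0], [0, 0, 1.5708], 0.2],
    [[-0.045, 0.06, 0], [0, 0, 1.5708], 0.2],
  ],
)

```text
time: 1.52
position: [0.5799, 0.06, 0.292]
ee_rot: [3.142, -0.0, 3.139]
wrist_force: [0.3, -0.3, -0.0]
opening: 0.602
finger_force: 0.0
```

```bash
python3 - <<'E'
from h import *
im,p=snap('wrist','w1.png'); s=robot.read_state(); print(s['position'],s['ee_rot'],s['q'],s['opening'],np.round(p['T'],3))
E
```

```text
[0.57993398 0.05998482 0.29208971] [ 3.14157073e+00 -2.57514703e-04  3.13948439e+00] [-3.21645089e-02  1.21166941e-01  1.63912845e+00  1.44281574e-05
  1.38155532e+00 -1.60085528e+00] 0.5941644886047097 [[ 0.003 -0.957 -0.289  0.501]
 [ 1.     0.003  0.001  0.06 ]
 [ 0.    -0.289  0.957  0.384]
 [ 0.     0.     0.     1.   ]]
```

View pics/w1.png

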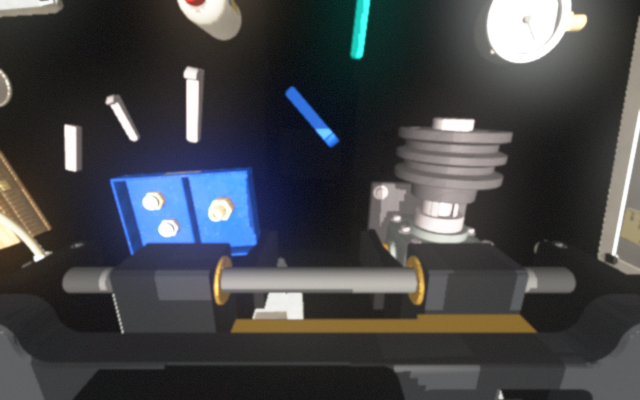

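Wrist view: the large gib key runs from its head at (193,72) to its thin end at (194,141). The small key is at (122,117) and the plain key at (73,148). The shaft end is at (454,119) and the pulley front rim at (399–512,131).

```bash
python3 - <<'E'
from h import *
p=eyes.camera_params('wrist'); im=cv2.imread('pics/w1.png')
g=cv2.cvtColor(im,cv2.COLOR_BGR2GRAY)
m=(g[55:155,175:215]>70).astype(np.uint8); c=max(cv2.findContours(m,0,2)[0],key=cv2.contourArea)+np.array([175,55])
print(cv2.minAreaRect(c), cv2.boundingRect(c))
print('head rear top',onz(p,194,68,.024),'rear bottom', onz(p,194,66,.0),'thin',onz(p,194,141,.005))
m=(g[110:135,425:485]>130).astype(np.uint8); c=max(cv2.findContours(m,0,2)[0],key=cv2.contourArea)+np.array([425,110]);print(cv2.boundingRect(c))
# silver shaft centre near end, at z=.09
for u,v in[(433,119),(474,119),(454,119)]: print(u,v,onz(p,u,v,.09))
for u,v,z in[(399,131,.075),(512,136,.075),(420,215,.075),(466,215,.075),(414,201,.075),(474,201,.075)]: print(u,v,onz(p,u,v,z))
# side view key direction
ps=eyes.camera_params('side')
for u,v in[(312,203),(338,205)]: print(onz(ps,u,v,.015))
E
```

```text
((193.0, 104.5), (77.0, 20.0), 90.0) (183, 66, 21, 78)
head rear top [ 0.44855397 -0.08656913  0.024     ] rear bottom [ 0.44275827 -0.0960495   0.        ] thin [ 0.53502634 -0.10608759  0.005     ]
(426, 118, 59, 17)
433 119 [0.50617141 0.17643807 0.09      ]
474 119 [0.50628933 0.21801148 0.09      ]
454 119 [0.50623181 0.19773177 0.09      ]
399 131 [0.51878212 0.14711947 0.075     ]
512 136 [0.5244074  0.27003605 0.075     ]
420 215 [0.61524068 0.17962525 0.075     ]
466 215 [0.61539432 0.23383049 0.075     ]
414 201 [0.59793466 0.17089485 0.075     ]
474 201 [0.59813203 0.24052303 0.075     ]
[ 0.53184178 -0.0915436   0.015     ]
[ 0.44351196 -0.085775    0.015     ]
```

Call:
move_arm(
  series=[
    [[-0.005, 0.06, 0], [0, 0, 0], 0.2],
    [[-0.005, 0.12, -0.02], [0, 0, 0], 0.2],
    [[-0.005, 0.147, -0.04], [0, 0, 0], 0.2],
    [[-0.005, 0.147, -0.04], [0, 0, 0], 0.2],
    [[-0.005, 0.147, -0.04], [0, 0, 0], 0.2],
  ],
)

```text
time: 2.2
position: [0.5752, 0.2065, 0.2526]
ee_rot: [-3.141, 0.0, 3.141]
wrist_force: [0.5, -0.2, -0.5]
opening: 0.603
finger_force: 0.0
```

```bash
python3 - <<'E'
from h import *
im,p=snap('wrist','w2.png'); s=robot.read_state(); print(s['position'],s['ee_rot'],s['opening'],np.round(p['T'],3))
cv2.imwrite('pics/w2c.png',cv2.resize(im[40:290,180:480],None,fx=2,fy=2))
E
```

```text
[0.57557393 0.2061165  0.2531445 ] [-3.14141991e+00  1.27296803e-03  3.14028112e+00] 0.6028791020437909 [[ 0.001 -0.957 -0.29   0.496]
 [ 1.     0.001  0.001  0.207]
 [-0.001 -0.29   0.957  0.345]
 [ 0.     0.     0.     1.   ]]
```

View pics/w2c.png

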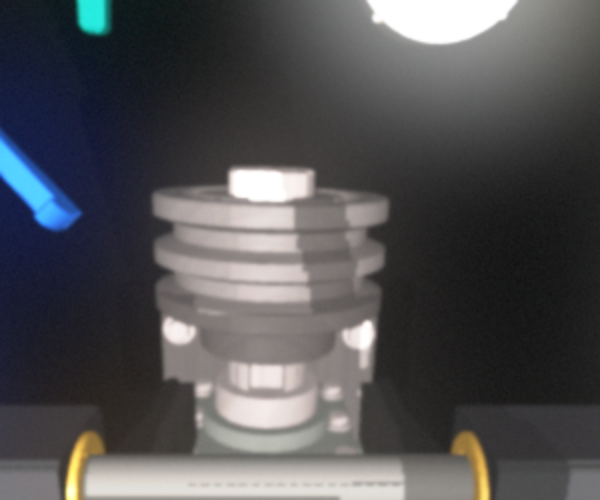

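In the crop, the shaft end spans x 229–315 with its front edge at y 168. The front rim spans 153–388, the rear rim 156–380, and the shoulder collar 216–316 at y≈390. The shaft keyway shows at 250–285, y≈375.

```bash
python3 - <<'E'
from h import *
p=eyes.camera_params('wrist')
P=lambda cx,cy,z: print((cx,cy,z),onz(p,180+cx/2,40+cy/2,z).round(4))
for a in [(229,171,.088),(315,171,.088),(272,169,.088),(272,200,.088),(153,200,.075),(388,203,.075),(156,290,.075),(380,290,.075),(270,188,.13),(270,222,.13),(216,390,.075),(316,390,.075),(266,377,.1),(231,375,.088),(305,375,.088),(251,375,.088),(285,375,.088)]: P(*a)
im=cv2.imread('pics/w2.png');g=cv2.cvtColor(im,cv2.COLOR_BGR2GRAY).astype(int)
for v in (126,130,134,138): print(v,g[v,286:348].tolist())
for v in (225,229): print(v,g[v,286:340].tolist())
E
```

```text
(229, 171, 0.088) [0.5067 0.1849 0.088 ]
(315, 171, 0.088) [0.5067 0.2233 0.088 ]
(272, 169, 0.088) [0.5058 0.2041 0.088 ]
(272, 200, 0.088) [0.5194 0.2041 0.088 ]
(153, 200, 0.075) [0.5205 0.1473 0.075 ]
(388, 203, 0.075) [0.5221 0.2592 0.075 ]
(156, 290, 0.075) [0.5645 0.1459 0.075 ]
(380, 290, 0.075) [0.5648 0.2576 0.075 ]
(270, 188, 0.13) [0.5112 0.2037 0.13  ]
(270, 222, 0.13) [0.524  0.2036 0.13  ]
(216, 390, 0.075) [0.6189 0.174  0.075 ]
(316, 390, 0.075) [0.619  0.2266 0.075 ]
(266, 377, 0.1) [0.6009 0.2009 0.1   ]
(231, 375, 0.088) [0.6049 0.1833 0.088 ]
(305, 375, 0.088) [0.6049 0.2201 0.088 ]
(251, 375, 0.088) [0.6049 0.1932 0.088 ]
(285, 375, 0.088) [0.6049 0.2101 0.088 ]
126 [56, 58, 57, 60, 59, 58, 61, 84, 140, 198, 227, 244, 254, 255, 255, 255, 255, 255, 255, 255, 255, 255, 255, 255, 255, 255, 254, 254, 254, 254, 254, 254, 252, 247, 226, 201, 195, 193, 194, 195, 196, 193, 189, 184, 180, 179, 179, 181, 190, 186, 159, 110, 74, 64, 63, 62, 60, 60, 63, 63, 62, 63]
130 [59, 59, 62, 59, 60, 61, 65, 89, 152, 217, 243, 254, 255, 255, 255, 255, 255, 255, 255, 255, 255, 255, 255
[... 653 characters left out ...]
255, 255, 255, 255, 255, 255, 254, 244, 238, 236, 230, 220, 211, 207, 202, 191, 178, 155, 140, 128, 112, 99, 97, 93, 93, 96, 95, 95, 95, 99, 103, 108]
225 [131, 132, 131, 134, 136, 139, 142, 147, 160, 178, 189, 191, 185, 198, 212, 216, 219, 214, 201, 214, 232, 236, 237, 235, 232, 232, 234, 236, 236, 236, 236, 235, 235, 233, 225, 204, 194, 206, 210, 208, 204, 197, 182, 180, 175, 162, 151, 144, 141, 139, 134, 133, 132, 134]
229 [132, 133, 140, 143, 143, 143, 143, 146, 158, 177, 190, 191, 187, 201, 211, 216, 219, 214, 198, 214, 231, 238, 237, 234, 232, 233, 234, 236, 236, 236, 235, 235, 234, 232, 222, 196, 191, 206, 210, 209, 203, 197, 188, 180, 172, 159, 148, 145, 146, 146, 143, 143, 138, 137]
```

Axis: y≈0.204 at the shaft end (x≈0.506), yaw ≈ -0.03. The pulley face is near x≈0.519 and home is near 0.537. I'll straddle the shaft and push on the hub.

Call:
move_arm(
  series=[
    [[-0.06, -0.003, 0], [0, 0, -0.03], 0.1],
    [[-0.09, -0.003, 0], [0, 0, -0.03], 0.1],
    [[-0.09, -0.003, -0.05], [0, 0, -0.03], 0.1],
    [[-0.09, -0.003, -0.09], [0, 0, -0.03], 0.1],
    [[-0.09, -0.003, -0.11], [0, 0, -0.03], 0.1],
    [[-0.09, -0.003, -0.11], [0, 0, -0.03], 0.1],
    [[-0.083, -0.003, -0.11], [0, 0, -0.03], 0.1],
    [[-0.076, -0.003, -0.11], [0, 0, -0.03], 0.1],
    [[-0.072, -0.003, -0.11], [0, 0, -0.03], 0.1],
  ],
)

```text
time: 3.38
position: [0.5044, 0.204, 0.1435]
ee_rot: [3.141, 0.002, 3.111]
wrist_force: [-1.3, 0.8, -0.1]
opening: 0.552
finger_force: 0.0
```

Call:
move_arm(
  series=[
    [[0.003, 0, 0], [0, 0, 0], 0.1],
    [[0.006, 0, 0], [0, 0, 0], 0.1],
    [[0.009, 0, 0], [0, 0, 0], 0.1],
    [[0.012, 0, 0], [0, 0, 0], 0.1],
  ],
)

```text
time: 3.88
position: [0.5148, 0.2039, 0.1419]
ee_rot: [-3.141, -0.001, 3.112]
wrist_force: [-3.2, -0.8, 0.8]
opening: 0.548
finger_force: 1.6
```

Call:
move_arm(
  series=[
    [[0.002, 0, 0], [0, 0, 0], 0.1],
    [[0.004, 0, 0], [0, 0, 0], 0.1],
    [[0.006, 0, 0], [0, 0, 0], 0.1],
  ],
)

```text
time: 4.25
position: [0.521, 0.2039, 0.142]
ee_rot: [-3.141, -0.0, 3.112]
wrist_force: [-4.5, -0.0, -1.0]
opening: 0.55
finger_force: 1.5
```

Call:
move_arm(
  series=[
    [[0.001, 0, 0], [0, 0, 0], 0.1],
    [[0.002, 0, 0], [0, 0, 0], 0.1],
    [[0.003, 0, 0], [0, 0, 0], 0.1],
  ],
)

```text
time: 4.62
position: [0.524, 0.204, 0.1422]
ee_rot: [-3.142, -0.0, 3.112]
wrist_force: [-2.0, -0.6, -0.9]
opening: 0.547
finger_force: 1.4
```

Call:
move_arm(
  series=[
    [[0.001, 0, 0], [0, 0, 0], 0.1],
    [[0.002, 0, 0], [0, 0, 0], 0.1],
  ],
)

```text
time: 4.88
position: [0.5249, 0.2041, 0.1421]
ee_rot: [-3.141, -0.003, 3.112]
wrist_force: [-9.7, -0.4, 3.2]
opening: 0.548
finger_force: 4.9
```

Call:
move_arm(
  series=[
    [[0.0005, 0, 0], [0, 0, 0], 0.1],
    [[0.0007, 0, 0], [0, 0, 0], 0.1],
    [[0.0007, 0, 0], [0, 0, 0], 0.1],
  ],
)

```text
time: 5.25
position: [0.525, 0.2041, 0.1419]
ee_rot: [-3.141, -0.004, 3.112]
wrist_force: [-10.7, -1.3, 3.5]
opening: 0.551
finger_force: 5.0
```

Pulley is home (force rises, stopped at 0.525). I'll retreat and look at the key.

Call:
move_arm(
  series=[
    [[-0.045, 0, 0], [0, 0, 0], 0.1],
    [[-0.045, 0, 0.06], [0, 0, 0], 0.1],
    [[-0.045, -0.03, 0.1], [0, 0, 0], 0.1],
    [[-0.03, -0.09, 0.1], [0, 0, 0], 0.1],
    [[-0.015, -0.15, 0.1], [0, 0, 0], 0.1],
    [[0, -0.21, 0.1], [0, 0, 0], 0.1],
    [[0, -0.27, 0.1], [0, 0, 0], 0.1],
    [[0, -0.294, 0.1], [0, 0, 0], 0.1],
    [[0, -0.294, 0.1], [0, 0, 0], 0.1],
    [[0, -0.294, 0.1], [0, 0, 0], 0.1],
  ],
)

```text
time: 6.5
position: [0.5271, -0.0895, 0.2426]
ee_rot: [3.141, 0.001, 3.111]
wrist_force: [0.1, 0.4, 0.4]
opening: 0.547
finger_force: 0.0
```

```bash
python3 - <<'E'
from h import *
im,p=snap('wrist','w3.png'); s=robot.read_state(); print(s['position'],s['ee_rot'])
cv2.imwrite('pics/w3c.png',cv2.resize(im[20:320,160:480],None,fx=2,fy=2)[:600])
E
```

```text
[ 0.52702948 -0.08909744  0.2425274 ] [3.14144876e+00 1.00107932e-03 3.11240819e+00]
```

View pics/w3c.png

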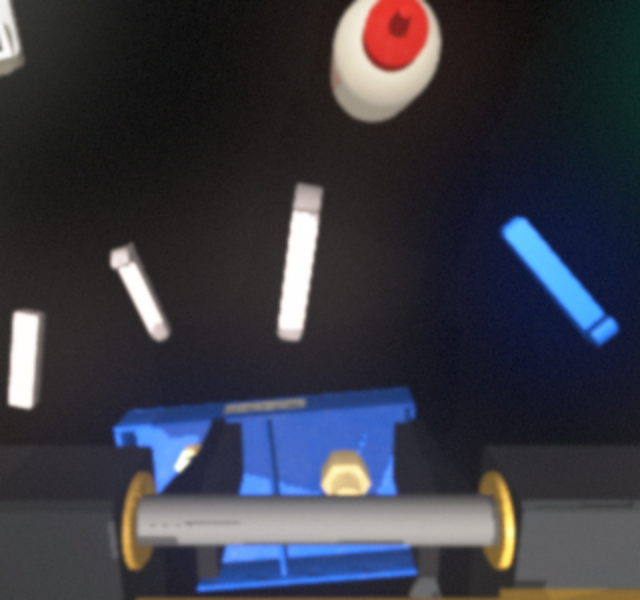

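The key's head is at crop (308,184) to (306,210), and its thin end at (290,340). The bottle is clear of it.

```bash
python3 - <<'E'
from h import *
p=eyes.camera_params('wrist')
im=cv2.imread('pics/w3.png'); g=cv2.cvtColor(im,cv2.COLOR_BGR2GRAY)
m=(g[105:200,285:335]>85).astype(np.uint8); c=max(cv2.findContours(m,0,2)[0],key=cv2.contourArea)+np.array([285,105])
print(cv2.minAreaRect(c))
mm=np.zeros_like(g); cv2.drawContours(mm,[c],-1,255,-1)
for v in range(112,191,6):
    xs=np.where(mm[v])[0]; print(v,xs.min(),xs.max(),end=' | ')
print()
P=lambda cx,cy,z: onz(p,160+cx/2,20+cy/2,z)
print('rear top',P(309,184,.024),'head top front', P(307,209,.024),'thin bottom',P(290,341,.003),'thin top',P(291,330,.0105))
E
```

```text
((309.3336486816406, 151.10873413085938), (15.52070140838623, 79.0262451171875), 7.4314093589782715)
112 308 315 | 118 307 320 | 124 306 320 | 130 305 319 | 136 304 319 | 142 303 318 | 148 302 317 | 154 302 316 | 160 301 315 | 166 300 314 | 172 299 313 | 178 299 313 | 184 298 311 | 190 302 309 | 
rear top [ 0.44622139 -0.09075073  0.024     ] head top front [ 0.45903164 -0.0922648   0.024     ] thin bottom [ 0.53797097 -0.10586826  0.003     ] thin top [ 0.52914932 -0.10453423  0.0105    ]
```

Call:
move_arm(
  series=[
    [[-0.06, -0.002, -0.02], [0, 0, -0.133], 0.0],
    [[-0.077, -0.002, -0.06], [0, 0, -0.133], 0.0],
    [[-0.077, -0.002, -0.1], [0, 0, -0.133], 0.0],
    [[-0.077, -0.002, -0.13], [0, 0, -0.133], 0.0],
    [[-0.077, -0.002, -0.15], [0, 0, -0.133], -0.2],
    [[-0.077, -0.002, -0.163], [0, 0, -0.133], -0.3],
    [[-0.077, -0.002, -0.1695], [0, 0, -0.133], -0.4],
    [[-0.077, -0.002, -0.1695], [0, 0, -0.133], -0.4],
    [[-0.077, -0.002, -0.1695], [0, 0, -0.133], -0.4],
  ],
)

```text
time: 7.68
position: [0.4504, -0.0922, 0.0735]
ee_rot: [-3.141, 0.001, 2.979]
wrist_force: [-0.2, 0.6, 0.1]
opening: 0.303
finger_force: 0.0
```

```bash
python3 - <<'E'
from h import *
im,p=snap('wrist','w4.png'); s=robot.read_state(); print(s['position'],s['ee_rot'],s['wrist_force'],s['opening'])
for n,X in (('tip',(s['position']-[0,0,.07])),): print(n,proj(p,X))
E
```

```text
[ 0.45032983 -0.09221459  0.0735293 ] [-3.14123808e+00  1.52611308e-03  2.97869658e+00] [-0.50484703 -0.05162871 -0.54567005] 0.29861233069873677
tip (np.float64(318.0009156225727), np.float64(243.08921545235282))
```

View pics/w4.png

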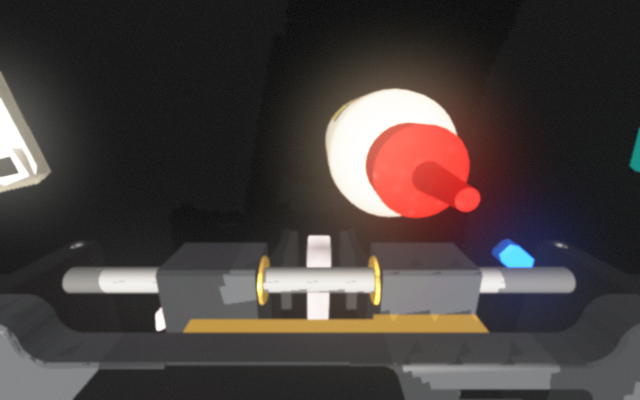

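Key centred between the fingers at (319,240), aligned. Grip and lift.

Call:
move_arm(
  series=[
    [[0, 0, 0], [0, 0, 0], -1],
    [[0, 0, 0], [0, 0, 0], -1],
    [[0, 0, 0], [0, 0, 0], -1],
    [[0, 0, 0], [0, 0, 0], -1],
    [[0, 0, 0.02], [0, 0, 0], -1],
    [[0, 0, 0.06], [0, 0, 0], -1],
    [[0, 0, 0.1], [0, 0, 0], -1],
    [[0, 0, 0.12], [0, 0, 0], -1],
  ],
  grip_force=45,
)

```text
time: 8.72
position: [0.4503, -0.0922, 0.1947]
ee_rot: [-3.141, 0.002, 2.979]
wrist_force: [0.2, -0.5, -2.1]
opening: 0.153
finger_force: 45.0
```

```bash
python3 - <<'E'
from h import *
p=eyes.camera_params('wrist'); s=robot.read_state(); im=eyes.read_camera('wrist'); cv2.imwrite('pics/w5.png',im); print(s['position'],s['ee_rot'],s['wrist_force'],s['opening'],s['finger_force'])
g=cv2.cvtColor(im,cv2.COLOR_BGR2GRAY)
for v in (230,236,240,246,254,260): print(v,g[v,300:340].tolist())
print(g[225:265,319].tolist())
y=s['ee_rot'][2]-np.pi; d=np.array([np.cos(y),np.sin(y),0])
for a in(-.009,-.005,-.001): print(a,proj(p,s['position']-[0,0,.073-.024]+a*d))
ps=eyes.camera_params('side'); im=eyes.read_camera('side'); u,v=map(int,proj(ps,s['position']-[0,0,.06])); print(u,v); cv2.imwrite('pics/s5c.png',cv2.resize(im[v-35:v+40,u-70:u+50],None,fx=5,fy=5,interpolation=cv2.INTER_CUBIC))
E
```

```text
[ 0.45032474 -0.09219887  0.19470561] [-3.14113932e+00  2.47886122e-03  2.97857036e+00] [ 0.17655609 -0.54458224 -2.06455062] 0.15339245941541163 44.96106722057448
230 [29, 30, 27, 31, 29, 24, 33, 30, 28, 25, 26, 24, 29, 27, 28, 24, 27, 18, 20, 26, 24, 28, 27, 23, 22, 28, 28, 26, 27, 25, 28, 31, 31, 33, 30, 30, 29, 27, 32, 32]
236 [36, 38, 42, 40, 40, 40, 42, 49, 77, 103, 115, 116, 115, 115, 114, 115, 113, 112, 111, 112, 113, 112, 113, 113, 113, 113, 116, 115, 104, 78, 52, 40, 39, 42, 39, 44, 41, 40, 35, 34]
240 [38, 38, 40, 40, 41, 40, 47, 83, 137, 171, 181, 181, 180, 178, 176, 175, 173, 172, 172, 171, 172, 172, 172, 172, 175, 175, 175, 175, 166, 136, 88, 54, 41, 37, 42, 38, 41, 42, 40, 37]
246 [39, 41, 39, 43, 40, 44, 57, 95, 137, 152, 153, 154, 150, 149, 148, 144, 145, 145, 142, 139, 140, 139, 140, 137, 137, 137, 139, 139, 139, 126, 91, 58, 43, 42, 43, 41, 42, 42, 43, 37]
254 [42, 44, 42, 40, 41, 48, 71, 113, 143, 154, 155, 156, 157, 157, 155, 154, 154, 154, 152, 153, 154, 153, 154, 153, 150, 150, 149, 148, 144, 135, 107, 73, 48, 42, 45, 42, 42, 44, 43, 42]
260 [45, 44, 44, 43, 44, 51, 82, 127, 157, 171, 173, 173, 173, 176, 174, 177, 177, 178, 178, 177, 176, 175, 177, 175, 174, 171, 172, 171, 170, 155, 126, 84, 51, 45, 44, 45, 41, 46, 43, 44]
[26, 22, 27, 26, 26, 26, 27, 26, 26, 29, 53, 112, 166, 180, 178, 171, 163, 159, 155, 151, 145, 139, 138, 134, 133, 135, 140, 145, 148, 153, 160, 163, 169, 173, 175, 177, 181, 182, 184, 185]
-0.009 (np.float64(318.04040109042927), np.float64(244.97418135596527))
-0.005 (np.float64(318.0494887909726), np.float64(251.4470676999853))
-0.001 (np.float64(318.05844197245875), np.float64(257.82414030497114))
336 181
```

View pics/s5c.png

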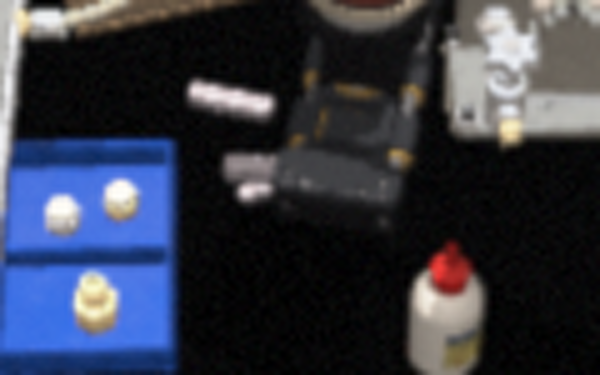

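Gripped; rear of the head is ~5 mm behind the tool centre. Underside is at TCP z − 0.0735. Carry it to the shaft.

Call:
move_arm(
  series=[
    [[-0.025, 0.06, 0], [0, 0, 0.05], -1],
    [[-0.025, 0.12, 0], [0, 0, 0.1], -1],
    [[-0.025, 0.18, 0], [0, 0, 0.134], -1],
    [[-0.025, 0.24, 0], [0, 0, 0.134], -1],
    [[-0.025, 0.28, 0], [0, 0, 0.134], -1],
    [[-0.025, 0.2977, 0], [0, 0, 0.134], -1],
    [[-0.025, 0.2977, 0], [0, 0, 0.134], -1],
    [[-0.025, 0.2977, -0.02], [0, 0, 0.134], -1],
    [[-0.025, 0.2977, -0.026], [0, 0, 0.134], -1],
  ],
)

```text
time: 9.95
position: [0.4239, 0.2041, 0.1651]
ee_rot: [-3.14, -0.003, 3.111]
wrist_force: [0.0, -0.3, -2.2]
opening: 0.156
finger_force: 45.0
```

```bash
python3 - <<'E'
from h import *
p=eyes.camera_params('wrist'); s=robot.read_state(); im=eyes.read_camera('wrist'); cv2.imwrite('pics/w6.png',im); print(s['position'],s['ee_rot'],s['wrist_force'],s['opening'])
for n in('side','scene'):
  q=eyes.camera_params(n); m=eyes.read_camera(n); u,v=map(int,proj(q,[.51,.205,.09])); print(n,u,v); cv2.imwrite('pics/%s6.png'%n,cv2.resize(m[v-45:v+45,u-60:u+60],None,fx=5,fy=5,interpolation=cv2.INTER_CUBIC))
cv2.imwrite('pics/m6.png',cv2.resize(np.vstack([cv2.imread('pics/side6.png'),cv2.imread('pics/scene6.png')]),(400,600)))
E
```

```text
[0.42386076 0.20407203 0.16510716] [-3.14012996e+00 -2.90746512e-03  3.11110194e+00] [ 0.01962658 -0.32888928 -2.20655709] 0.15587369260865908
side 314 270
scene 252 179
```

View pics/m6.png

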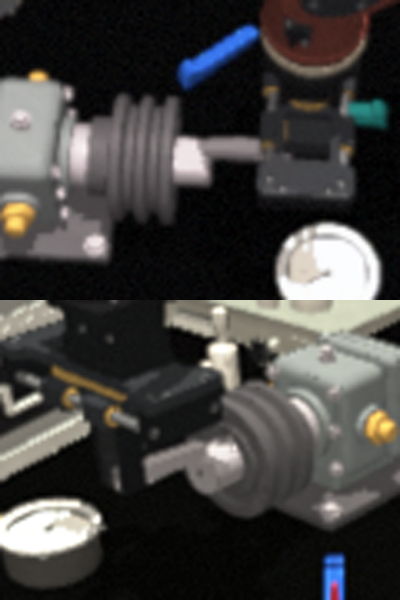

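The key's thin end is just above the shaft flat, aligned with the shaft. Advance over the flat and feel down for the floor.

Call:
move_arm(
  series=[
    [[0.01, -0.0003, 0], [0, 0, 0], -1],
    [[0.02, -0.0006, 0], [0, 0, 0], -1],
    [[0.021, -0.0006, -0.002], [0, 0, 0], -1],
    [[0.021, -0.0006, -0.003], [0, 0, 0], -1],
    [[0.021, -0.0006, -0.003], [0, 0, 0], -1],
  ],
)

```text
time: 10.72
position: [0.4453, 0.2051, 0.1634]
ee_rot: [-3.141, -0.001, 3.113]
wrist_force: [-0.4, -0.8, -1.0]
opening: 0.151
finger_force: 45.0
```

Call:
move_arm(
  series=[
    [[0, 0, -0.0007], [0, 0, 0], -1],
    [[0, 0, -0.0014], [0, 0, 0], -1],
    [[0, 0, -0.0014], [0, 0, 0], -1],
  ],
)

```text
time: 11.1
position: [0.4456, 0.2051, 0.1623]
ee_rot: [-3.142, -0.0, 3.113]
wrist_force: [0.5, -0.3, -0.9]
opening: 0.157
finger_force: 45.0
```

Call:
move_arm(
  series=[
    [[0, 0, -0.0005], [0, 0, 0], -1],
    [[0, 0, -0.001], [0, 0, 0], -1],
    [[0, 0, -0.001], [0, 0, 0], -1],
  ],
)

```text
time: 11.48
position: [0.4457, 0.2051, 0.1613]
ee_rot: [-3.142, -0.0, 3.113]
wrist_force: [-0.0, 1.1, -1.7]
opening: 0.153
finger_force: 45.0
```

Call:
move_arm(
  series=[
    [[0, 0, -0.0005], [0, 0, 0], -1],
    [[0, 0, -0.0005], [0, 0, 0], -1],
  ],
)

```text
time: 11.72
position: [0.4457, 0.2051, 0.1608]
ee_rot: [-3.142, -0.0, 3.113]
wrist_force: [-0.5, 0.4, -2.1]
opening: 0.158
finger_force: 45.0
```

Call:
move_arm(
  series=[
    [[0, 0, -0.0005], [0, 0, 0], -1],
    [[0, 0, -0.0005], [0, 0, 0], -1],
  ],
)

```text
time: 11.98
position: [0.4458, 0.2051, 0.1604]
ee_rot: [3.142, 0.0, 3.113]
wrist_force: [0.7, -0.7, -1.9]
opening: 0.155
finger_force: 45.0
```

Call:
move_arm(
  series=[
    [[0, 0, -0.0005], [0, 0, 0], -1],
    [[0, 0, -0.0005], [0, 0, 0], -1],
  ],
)

```text
time: 12.22
position: [0.4459, 0.2052, 0.1601]
ee_rot: [3.141, 0.0, 3.113]
wrist_force: [-1.2, 0.4, 1.9]
opening: 0.154
finger_force: 45.0
```

Call:
move_arm(
  series=[
    [[0, 0, -0.0005], [0, 0, 0], -1],
    [[0, 0, -0.0005], [0, 0, 0], -1],
  ],
)

```text
time: 12.48
position: [0.4459, 0.2052, 0.1597]
ee_rot: [3.141, 0.001, 3.113]
wrist_force: [-2.5, -0.4, 3.6]
opening: 0.158
finger_force: 45.0
```

Floor contact felt at TCP z≈0.160. Raise 0.7 mm and slide in.

Call:
move_arm(
  series=[
    [[0, 0, 0.0007], [0, 0, 0], -1],
    [[0.003, -0.0001, 0.0007], [0, 0, 0], -1],
    [[0.006, -0.0002, 0.0007], [0, 0, 0], -1],
    [[0.009, -0.0003, 0.0007], [0, 0, 0], -1],
  ],
)

```text
time: 12.98
position: [0.4549, 0.2048, 0.1601]
ee_rot: [3.142, -0.0, 3.113]
wrist_force: [-2.2, -0.2, 2.2]
opening: 0.157
finger_force: 45.0
```

Call:
move_arm(
  series=[
    [[0.003, -0.0001, 0], [0, 0, 0], -1],
    [[0.006, -0.0002, 0], [0, 0, 0], -1],
    [[0.009, -0.0003, 0], [0, 0, 0], -1],
  ],
)

```text
time: 13.35
position: [0.4639, 0.2045, 0.1601]
ee_rot: [3.142, 0.0, 3.113]
wrist_force: [-1.2, 0.3, 4.5]
opening: 0.157
finger_force: 45.0
```

Call:
move_arm(
  series=[
    [[0.003, -0.0001, 0.0003], [0, 0, 0], -1],
    [[0.006, -0.0002, 0.0004], [0, 0, 0], -1],
    [[0.009, -0.0003, 0.0004], [0, 0, 0], -1],
    [[0.012, -0.0004, 0.0004], [0, 0, 0], -1],
  ],
)

```text
time: 13.85
position: [0.4758, 0.2041, 0.1603]
ee_rot: [-3.142, -0.0, 3.113]
wrist_force: [-1.1, -0.3, 1.1]
opening: 0.155
finger_force: 45.0
```

Call:
move_arm(
  series=[
    [[0.003, -0.0001, 0], [0, 0, 0], -1],
    [[0.006, -0.0002, 0], [0, 0, 0], -1],
    [[0.009, -0.0003, 0], [0, 0, 0], -1],
    [[0.012, -0.0004, 0], [0, 0, 0], -1],
  ],
)

```text
time: 14.35
position: [0.4878, 0.2037, 0.1603]
ee_rot: [-3.142, -0.0, 3.113]
wrist_force: [-0.4, 0.7, 0.2]
opening: 0.156
finger_force: 45.0
```

Call:
move_arm(
  series=[
    [[0.002, -0.0001, 0], [0, 0, 0], -1],
    [[0.004, -0.0001, 0], [0, 0, 0], -1],
    [[0.006, -0.0002, 0], [0, 0, 0], -1],
    [[0.008, -0.0002, 0], [0, 0, 0], -1],
  ],
)

```text
time: 14.85
position: [0.4958, 0.2035, 0.1604]
ee_rot: [-3.142, -0.0, 3.113]
wrist_force: [-1.1, 0.6, 0.0]
opening: 0.156
finger_force: 45.0
```

Call:
move_arm(
  series=[
    [[0.0015, 0, 0], [0, 0, 0], -1],
    [[0.003, -0.0001, 0], [0, 0, 0], -1],
  ],
)

```text
time: 15.1
position: [0.4988, 0.2034, 0.1604]
ee_rot: [-3.142, -0.0, 3.113]
wrist_force: [-0.8, 0.2, -1.1]
opening: 0.157
finger_force: 45.0
```

Call:
move_arm(
  series=[
    [[0.0015, 0, 0], [0, 0, 0], -1],
    [[0.003, -0.0001, 0], [0, 0, 0], -1],
  ],
)

```text
time: 15.35
position: [0.5018, 0.2033, 0.1604]
ee_rot: [-3.142, -0.0, 3.113]
wrist_force: [-0.6, -0.2, 1.0]
opening: 0.156
finger_force: 45.0
```

Release, retreat, shut the fingers, and push from behind.

Call:
move_arm(
  series=[
    [[0, 0, 0], [0, 0, 0], -0.4],
    [[0, 0, 0], [0, 0, 0], -0.4],
    [[0, 0, 0.001], [0, 0, 0], -0.4],
    [[-0.015, 0.0004, 0.001], [0, 0, 0], -0.4],
    [[-0.03, 0.0009, 0.001], [0, 0, 0], -0.4],
    [[-0.03, 0.0009, 0.001], [0, 0, 0], -1],
    [[-0.03, 0.0009, 0.001], [0, 0, 0], -1],
    [[-0.03, 0.0009, 0.001], [0, 0, 0], -1],
    [[-0.03, 0.0009, 0.001], [0, 0, 0], -1],
  ],
)

```text
time: 16.48
position: [0.472, 0.2042, 0.1615]
ee_rot: [3.142, 0.0, 3.112]
wrist_force: [0.4, -0.1, 0.2]
opening: 0.017
finger_force: 0.0
```

```bash
python3 - <<'E'
from h import *
p=eyes.camera_params('wrist'); s=robot.read_state(); im=eyes.read_camera('wrist'); print(s['position'],s['ee_rot'],s['wrist_force'],s['opening'])
n='side'
q=eyes.camera_params(n); m=eyes.read_camera(n); u,v=map(int,proj(q,[.51,.205,.09])); a=cv2.resize(m[v-30:v+30,u-60:u+60],None,fx=5,fy=5,interpolation=cv2.INTER_CUBIC)
b=im[130:330,170:470]; b=cv2.resize(b,(450,300)); cv2.imwrite('pics/m7.png',np.vstack([a,cv2.copyMakeBorder(b,0,0,0,150,0)]))
E
```

```text
[0.47198171 0.20416632 0.16148785] [3.14159040e+00 1.84875032e-04 3.11245303e+00] [ 0.42832615 -0.08952973  0.19762712] 0.016833441480071255
```

View pics/m7.png

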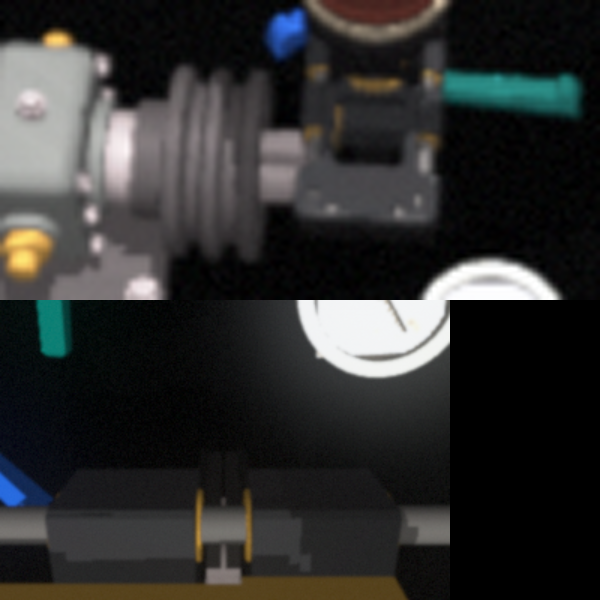

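The key lies straight in the keyway, released, with its head behind the face. Push it with shut fingers.

Call:
move_arm(
  series=[
    [[0.005, -0.0001, 0], [0, 0, 0], -1],
    [[0.01, -0.0003, 0], [0, 0, 0], -1],
    [[0.013, -0.0004, 0], [0, 0, 0], -1],
    [[0.015, -0.0004, 0], [0, 0, 0], -1],
    [[0.017, -0.0005, 0], [0, 0, 0], -1],
  ],
)

```text
time: 17.2
position: [0.4887, 0.2037, 0.1613]
ee_rot: [-3.141, -0.0, 3.113]
wrist_force: [-1.0, 0.0, -0.5]
opening: 0.002
finger_force: 0.2
```

Call:
move_arm(
  series=[
    [[0.001, 0, 0], [0, 0, 0], -1],
    [[0.002, -0.0001, 0], [0, 0, 0], -1],
  ],
)

```text
time: 17.45
position: [0.4906, 0.2036, 0.1614]
ee_rot: [-3.142, -0.0, 3.113]
wrist_force: [-0.0, -0.5, 1.1]
opening: 0.006
finger_force: 0.2
```

Call:
move_arm(
  series=[
    [[0.001, 0, 0], [0, 0, 0], -1],
    [[0.002, -0.0001, 0], [0, 0, 0], -1],
  ],
)

```text
time: 17.7
position: [0.4927, 0.2035, 0.1614]
ee_rot: [3.142, 0.0, 3.113]
wrist_force: [-0.5, 0.2, -0.5]
opening: 0.01
finger_force: 0.2
```

Call:
move_arm(
  series=[
    [[0.001, 0, 0], [0, 0, 0], -1],
    [[0.002, -0.0001, 0], [0, 0, 0], -1],
  ],
)

```text
time: 17.95
position: [0.4948, 0.2034, 0.1615]
ee_rot: [3.142, 0.0, 3.113]
wrist_force: [-0.9, 0.0, -0.5]
opening: 0.003
finger_force: 0.2
```

Call:
move_arm(
  series=[
    [[0.001, 0, 0], [0, 0, 0], -1],
    [[0.0015, 0, 0], [0, 0, 0], -1],
  ],
)

```text
time: 18.2
position: [0.4963, 0.2034, 0.1614]
ee_rot: [-3.142, 0.0, 3.113]
wrist_force: [-0.6, 0.5, 0.7]
opening: 0.006
finger_force: 0.2
```

Call:
move_arm(
  series=[
    [[0.001, 0, 0], [0, 0, 0], -1],
    [[0.0015, -0.0001, 0], [0, 0, 0], -1],
  ],
)

```text
time: 18.45
position: [0.4977, 0.2033, 0.1614]
ee_rot: [-3.142, -0.0, 3.113]
wrist_force: [-0.8, -0.3, 0.2]
opening: 0.005
finger_force: 0.2
```

Call:
move_arm(
  series=[
    [[0.001, 0, 0], [0, 0, 0], -1],
    [[0.0015, 0, 0], [0, 0, 0], -1],
  ],
)

```text
time: 18.7
position: [0.4992, 0.2033, 0.1614]
ee_rot: [-3.142, 0.0, 3.113]
wrist_force: [-1.3, -0.9, -0.2]
opening: 0.007
finger_force: 0.2
```

Call:
move_arm(
  series=[
    [[0.001, 0, 0], [0, 0, 0], -1],
    [[0.0015, -0.0001, 0], [0, 0, 0], -1],
  ],
)

```text
time: 18.95
position: [0.5008, 0.2032, 0.1614]
ee_rot: [3.142, -0.0, 3.113]
wrist_force: [-1.0, -0.8, 0.3]
opening: 0.001
finger_force: 0.2
```

Call:
move_arm(
  series=[
    [[0.001, 0, 0], [0, 0, 0], -1],
    [[0.001, 0, 0], [0, 0, 0], -1],
  ],
)

```text
time: 19.2
position: [0.5018, 0.2032, 0.1615]
ee_rot: [-3.142, 0.0, 3.113]
wrist_force: [0.7, -0.0, 0.5]
opening: 0.004
finger_force: 0.0
```

Call:
move_arm(
  series=[
    [[0.001, 0, 0], [0, 0, 0], -1],
    [[0.001, 0, 0], [0, 0, 0], -1],
  ],
)

```text
time: 19.45
position: [0.5028, 0.2032, 0.1614]
ee_rot: [-3.142, 0.0, 3.113]
wrist_force: [-1.1, 0.5, 0.7]
opening: 0.005
finger_force: 0.0
```

Call:
move_arm(
  series=[
    [[0.001, -0.0001, 0], [0, 0, 0], -1],
    [[0.001, -0.0001, 0], [0, 0, 0], -1],
  ],
)

```text
time: 19.7
position: [0.5033, 0.2031, 0.1612]
ee_rot: [-3.141, -0.001, 3.113]
wrist_force: [-2.5, -0.6, 1.0]
opening: 0.008
finger_force: 1.3
```

Wedging begins at TCP x≈0.503; now 0.5 mm increments.

Call:
move_arm(
  series=[
    [[0.0005, 0, 0], [0, 0, 0], -1],
    [[0.0005, 0, 0], [0, 0, 0], -1],
  ],
)

```text
time: 19.95
position: [0.5034, 0.2031, 0.1611]
ee_rot: [-3.141, -0.002, 3.113]
wrist_force: [-5.1, -0.2, 1.8]
opening: 0.007
finger_force: 2.6
```

Call:
move_arm(
  series=[
    [[0.0005, 0, 0], [0, 0, 0], -1],
    [[0.0005, 0, 0], [0, 0, 0], -1],
  ],
)

```text
time: 20.2
position: [0.5036, 0.2031, 0.1609]
ee_rot: [-3.141, -0.003, 3.113]
wrist_force: [-6.6, 1.2, 2.4]
opening: 0.003
finger_force: 3.3
```

Call:
move_arm(
  series=[
    [[0.0005, 0, 0], [0, 0, 0], -1],
    [[0.0005, 0, 0], [0, 0, 0], -1],
  ],
)

```text
time: 20.45
position: [0.5037, 0.2031, 0.1608]
ee_rot: [-3.141, -0.004, 3.113]
wrist_force: [-7.1, 0.3, 3.0]
opening: 0.008
finger_force: 3.9
```

Call:
move_arm(
  series=[
    [[0.0005, 0, 0], [0, 0, 0], -1],
    [[0.001, 0, 0], [0, 0, 0], -1],
    [[0.001, 0, 0], [0, 0, 0], -1],
  ],
)

```text
time: 20.82
position: [0.5039, 0.2031, 0.1605]
ee_rot: [-3.141, -0.006, 3.113]
wrist_force: [-9.7, 1.2, 3.5]
opening: 0.007
finger_force: 5.1
```

Call:
move_arm(
  series=[
    [[0.0005, 0, 0], [0, 0, 0], -1],
    [[0.001, 0, 0], [0, 0, 0], -1],
    [[0.001, 0, 0], [0, 0, 0], -1],
  ],
)

```text
time: 21.2
position: [0.5042, 0.2031, 0.1601]
ee_rot: [-3.141, -0.008, 3.113]
wrist_force: [-12.5, 0.6, 3.8]
opening: 0.005
finger_force: 6.3
```

Call:
move_arm(
  series=[
    [[0.0005, 0, 0], [0, 0, 0], -1],
    [[0.001, 0, 0], [0, 0, 0], -1],
    [[0.001, 0, 0], [0, 0, 0], -1],
  ],
)

```text
time: 21.58
position: [0.5044, 0.2031, 0.1598]
ee_rot: [-3.14, -0.01, 3.113]
wrist_force: [-15.9, 1.0, 4.9]
opening: 0.006
finger_force: 7.5
```

Call:
move_arm(
  series=[
    [[0.0004, 0, 0], [0, 0, 0], -1],
    [[0.0008, 0, 0], [0, 0, 0], -1],
    [[0.0008, 0, 0], [0, 0, 0], -1],
  ],
)

```text
time: 21.95
position: [0.5045, 0.2031, 0.1596]
ee_rot: [-3.14, -0.011, 3.113]
wrist_force: [-17.2, 0.8, 6.6]
opening: 0.006
finger_force: 8.6
```

17 N reached; back off straight and clear.

Call:
move_arm(
  series=[
    [[-0.004, 0, 0], [0, 0, 0], -1],
    [[-0.008, 0.0002, 0], [0, 0, 0], -1],
    [[-0.03, 0.0009, 0], [0, 0, 0], -1],
    [[-0.07, 0.002, 0.01], [0, 0, 0], -1],
    [[-0.07, 0.002, 0.06], [0, 0, 0], -1],
    [[-0.07, 0.002, 0.09], [0, 0, 0], -1],
    [[-0.07, 0.002, 0.09], [0, 0, 0], -1],
    [[-0.07, 0.002, 0.09], [0, 0, 0], -1],
  ],
)

```text
time: 22.95
position: [0.4391, 0.205, 0.251]
ee_rot: [-3.142, 0.0, 3.112]
wrist_force: [-0.2, -0.0, 0.4]
opening: 0.007
finger_force: 0.0
```

```bash
python3 - <<'E'
from h import *
s=robot.read_state(); print(s['time'],s['position'],s['wrist_force'],abs(s['qd']).max())
print(robot.hand_in())
E
```

```text
22.95 [0.43905637 0.20496582 0.25101946] [-0.22802148 -0.01993215  0.37425985] 0.02190912119633985
the job is handed in; nothing more can be done
None
```

I pushed the pulley back until it stopped against the shoulder, slid the large gib-head key in, set it with a push of about 17 N, then backed the arm clear and handed the job in at 23 s; no verdict came back, and I took no picture after the final push.

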